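Tidy the drinks corner into its fitted rests

TASK

Tidy the drinks corner: put the pale lidded canister, the square spice jar, the small amber bottle stopper and the loose wine cork each into the rimmed wooden rest made for its foot (large round, square, small round, oblong). Leave each one down inside the rim on the floor of its rest: the first three upright as they stand now, the jar square with its rest, and the cork lying lengthwise in its trough.

Things in the scene. Friction and masses are not known exactly. Their poses are not given: they have to be found in the camera images.
- canister: Round pale grey-white canister, 70 mm across, its fixed lid tops at 72 mm with a round knob above it (about 20 mm across, from 67 to 85 mm above the foot); 0.35 kg. The lid does not come off, so it can be lifted by the knob. Stands upright. Origin: centre of its foot, z up. Goes in the large round rest.
- spice_jar: Spice jar of square section, 45 x 45 mm with rounded corners, 100 mm tall with a round yellow cap 44 mm across (cap from 80 to 100 mm above the foot); 0.11 kg. Stands upright. Origin: centre of its foot, x and y across its flat sides, z up. Goes in the square rest.
- stopper: Amber-yellow bottle stopper, 48 mm tall, standing on its round knob: 34 mm across at the bottom, tapering upward; 0.06 kg. Can be gripped low down. (Nearby fixed cups and jigger are at most 80 mm tall.) Origin: centre of its foot, z up. Goes in the small round rest.
- cork_mid (a point): Wine cork lying on its side, a cylinder 23 mm across and 45 mm long, 12 g; can roll. This point is its centre, 11.6 mm above what it lies on; its y axis runs along the length of the cork (x and z turn as it rolls). Goes in the oblong rest.
- rest_large_round: Large round rest, 98 mm outside, recess 86 mm across. (Note: wall cabinets hang over the back, lower edge 0.46 m up, door handles out to x = 0.54.) Fixed to the worktop. Wood with a dark inlay; floor 3 mm and rim top 8 mm above the worktop (rim 5 mm above the floor), rim 6 mm thick. Origin: centre of its underside, on the worktop, z up.
- rest_square: Square rest, 73 x 73 mm outside, recess 61 x 61 mm; x and y run square to its sides. Fixed to the worktop. Wood with a dark inlay; floor 3 mm and rim top 8 mm above the worktop (rim 5 mm above the floor), rim 6 mm thick. Origin: centre of its underside, on the worktop, z up.
- rest_small_round: Small round rest, 62 mm outside, recess 50 mm across. Fixed to the worktop. Wood with a dark inlay; floor 3 mm and rim top 8 mm above the worktop (rim 5 mm above the floor), rim 6 mm thick. Origin: centre of its underside, on the worktop, z up.
- rest_oblong: Oblong rest, a trough 51 x 73 mm outside, recess 39 mm (along its x) by 61 mm (along its y). Fixed to the worktop. Wood with a dark inlay; floor 3 mm and rim top 8 mm above the worktop (rim 5 mm above the floor), rim 6 mm thick. Origin: centre of its underside, on the worktop, z up.
Things that resemble listed ones, but are neither listed nor needed, are in the scene too. What is shaped like the canister but green or red is not meant.

How it is judged:
By the outcome, as a careful person would: the job done as asked, in the order asked, and still so for the second after the job is handed in, with the robot touching nothing.
It also fails if it takes over 136 s, if anything falls off the work surface, if the arm or the gripper's body presses on something with over 40 N, if the wrist force passes 120 N, or if a joint passes its speed limit or range.

ROBOT

A 6-joint arm with a two-finger parallel gripper is mounted at the origin on a cart in front of the work surface, level with it; the furniture and walls round the work are solid. World frame = base frame: x ahead of the robot, y to its left, z up, the work surface at z = 0. Lengths are in m, angles in degrees, forces in N, time in s.
With the tool pointing down it reaches from about 0.3 to 0.85 m from the base axis. Payload 4.2 kg.
Tool frame: the origin (TCP) lies on the centre line of the jaws, within the pads' length; the fingertips stand r.tip_reach ahead of it and the grasp point (between the pads) lies 6 mm ahead of it (r.tip_reach is the distance from the TCP to the fingertips, in m); z points along the fingers, y is the line along which they close (so a half turn about z gives the same grasp; the last joint's range is limited). The gripper opens to 91 mm and grips with 3 to 60 N. Pads are 32 mm wide; open, the fingers measure 118 mm over their backs; the gripper's body (76 mm by 178 mm) begins 60 mm behind the grasp point.
Start: joints at [-77.177, 18.312, 89.639, -0, 72.044, -1.146], TCP at [0.139, -0.558, 0.239] pointing down, gripper open.
Joint ranges: [-177.97, 177.97], [-48.28, 115.42], [12.27, 149.76], [-77.06, 257.06], [2.81, 150.46], [-146.56, 146.56]. Speed limits (degrees/s): [147.25, 147.25, 180, 180, 180, 180].

INTERFACE

Orientations are given as a 3x3 rotation matrix whose columns are the frame's x, y, z axes.
In Python, from rig import r, command_gripper, kin, capture, camera_model, spotter, telemetry gives the robot as it stands. Calls block until the motion is done:
- r.move_pose(position, orientation): joint-space move of the TCP to a pose.
- r.move_l(position, attitude=None, v=0.15, contact_N=None): straight line of the TCP; attitude=None keeps the orientation; v is the mean speed in m/s. With contact_N (N) it stops when the force on the tool has changed by that much, and returns True; else False.
- r.goto_joints(angles): joint-space move.
- command_gripper(opening): finger opening in m; the grip force is fixed at half the most; returns when the fingers have stopped.
- r.dwell(seconds).
- kin.inverse_kinematics(position, orientation): joint angles nearest the present ones, or None.
- capture(name): name is "scene" or "side" or "wrist"; returns the picture (384x512x3 uint8, red, green, blue); there is no depth.
- camera_model(name): a dict with "fx", "fy", "cx", "cy" (pixels), "origin" and "attitude" of the camera in the world. Camera axes: x right, y down, z forward; pixel columns grow to the right and rows downward; lengths in m; the calibration is good to about 2 mm. A picture is of the moment at which its call begins: read the wrist's pose just before it. camera_model takes no time and is no camera call; for the wrist camera it gives the pose at the moment of the call.
A pose or a line that the arm cannot do raises r.PlanningError and nothing moves.
- r.close_job(): hands the job in; it is judged then, once.
Trained networks look in the newest picture that a camera, given by its name, has taken for a name from the list of things; names that differ only in an ending like _2 or _b are one class to them, and where a whole thing is asked for, a point or a joint stands for the part that bears it (a point fixed in the world has none). Each returns a list of dicts, best first, with "conf" (0 to 1); they miss things now and then, are a little off and sometimes report something else, mostly with a low value. They report only what shows in the picture. A call takes as long as a camera call. They do not tell look-alikes from the thing itself.
- spotter.recognise(camera, name): "location" ([x, y, z] in m, in world coordinates, good to about 4 mm: the middle of the surface that is visible of it).
- spotter.masks_of(camera, name): "mask" (384x512 bool, what is visible of it).
Readings, each from a call of its own:
- telemetry.current_clock(): time.
- telemetry.current_joints(): joint angles.
- telemetry.current_dq(): joint speeds.
- telemetry.current_joint_torque(): joint torques, N m.
- telemetry.current_ee_pos(): TCP position.
- telemetry.current_ee_rot(): TCP orientation.
- telemetry.current_ft_force(): force on the tool from outside, world axes, zero at the start.
- telemetry.current_moment(): the same for the moment, N m.
- telemetry.current_grip_width(): finger opening in m.
- telemetry.current_gripper_force(): force on a finger pad.
Only numpy, scipy, OpenCV 4.12 (cv2) and the standard library are available. Lean on these libraries where they do the work, as an engineer would, in place of code of your own. Each camera call takes 0.05 s, during which the arm holds its last target. There are 200 camera calls.

## Working session

There is one attempt and no reset: what is moved stays moved. The work goes in short steps, each a Python script; the robot and the scene stay as the last script left them, time stands still between calls to the robot, and variables do not carry over. Pictures are saved under pics/ and viewed, at most 14 in all, crops included, and the job is handed in when it is done.

```bash
ls; mkdir -p pics
python3 - <<'E'
from rig import r, command_gripper, kin, capture, camera_model, spotter, telemetry
import cv2,numpy as np
for c in ["scene","side"]:
    im=capture(c); cv2.imwrite(f"pics/{c}0.png",cv2.resize(im[:,:,::-1],(800,600)))
    m=camera_model(c); print(c,m["origin"],np.round(m["attitude"],2).tolist(),m["fx"],m["cx"],m["cy"])
    for n in ["canister","spice_jar","stopper","cork_mid","rest_large_round","rest_square","rest_small_round","rest_oblong"]:
        print(n,[(np.round(d["location"],3).tolist(),round(d["conf"],2)) for d in spotter.recognise(c,n)])
print(r.tip_reach,telemetry.current_clock())
E
```

```text
pics
scene [-0.60703617 -0.77412972  1.25917348] [[0.48, -0.63, 0.61], [-0.88, -0.33, 0.35], [-0.02, -0.71, -0.71]] 453.61617775365505 254.59426599573118 187.16477640406112
canister [([0.368, -0.755, 0.065], 0.73), ([0.488, -0.298, 0.037], 0.51)]
spice_jar [([0.445, 0.066, 0.061], 0.64)]
stopper []
cork_mid []
rest_large_round [([0.448, 0.429, -0.001], 0.79)]
rest_square []
rest_small_round [([0.449, -0.073, 0.003], 0.72), ([0.372, -0.299, 0.002], 0.4)]
rest_oblong [([0.372, -0.301, 0.002], 0.6)]
side [0.53537923 0.64245874 1.48882759] [[-0.99, 0.14, -0.07], [0.16, 0.86, -0.49], [-0.01, -0.5, -0.87]] 384.55033212921217 253.973285022662 195.91763586892148
canister [([0.454, -0.394, 0.07], 0.84), ([0.516, -0.273, 0.068], 0.72), ([0.394, -0.735, 0.063], 0.51)]
spice_jar [([0.471, 0.088, 0.092], 0.64)]
stopper []
cork_mid [([0.465, 0.422, 0.008], 0.62), ([0.462, -0.205, 0.025], 0.55), ([0.467, 0.084, 0.089], 0.27)]
rest_large_round [([0.464, 0.422, 0.006], 0.89)]
rest_square [([0.453, 0.208, 0.006], 0.72)]
rest_small_round [([0.458, -0.076, 0.003], 0.43)]
rest_oblong [([0.381, -0.301, 0.003], 0.52)]
0.025 0.9
```

View pics/scene0.png

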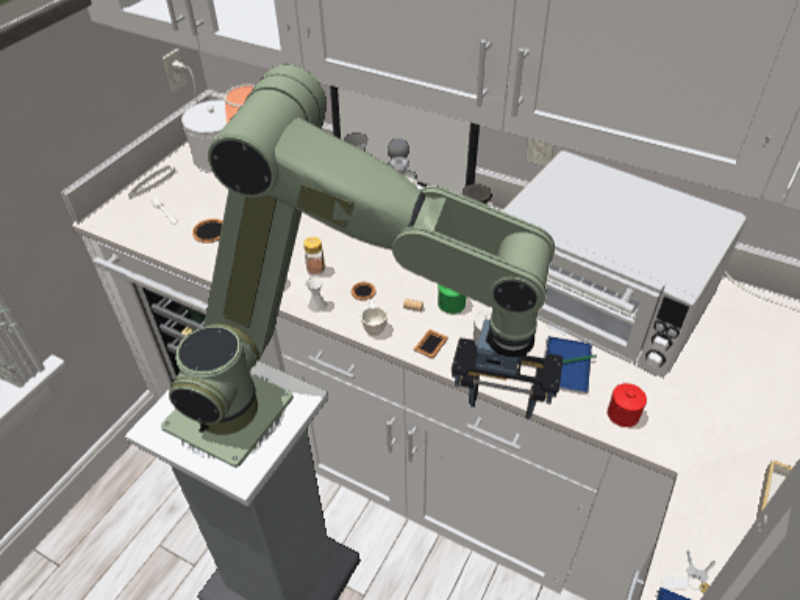

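View pics/side0.png

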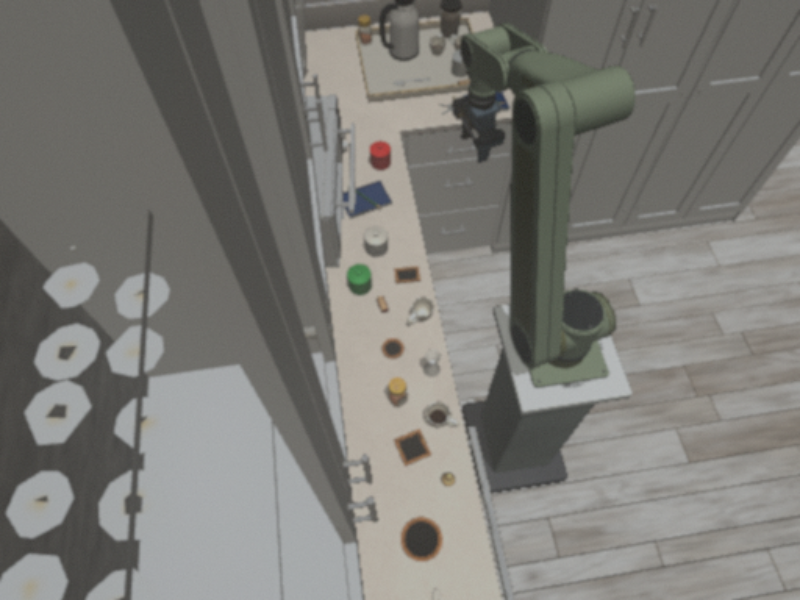

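The side view (800x600) shows the pale canister at (375,240), oblong rest (407,275), cork (382,304) and small round rest (393,348). Further along are the jar (397,390), square rest (412,447), amber stopper (448,479) and large round rest (421,538). The green and red canisters are decoys, and cups and a jigger stand nearby. Next I'll survey with the wrist camera.

```bash
cat > h.py <<'E'
from rig import r, command_gripper, kin, capture, camera_model, spotter, telemetry
import cv2, numpy as np
def down(a):  # tool pointing down; closing axis y at angle a+90 deg from world x
    c,s=np.cos(np.radians(a)),np.sin(np.radians(a))
    return np.array([[c,s,0],[s,-c,0],[0,0,-1.]])
def ray(m,uv,z):
    d=np.asarray(m["attitude"])@[(uv[0]-m["cx"])/m["fx"],(uv[1]-m["cy"])/m["fy"],1]
    o=np.asarray(m["origin"]); return o+d*(z-o[2])/d[2]
def pix(m,p):
    q=np.asarray(m["attitude"]).T@(np.asarray(p)-m["origin"])
    return np.array([m["fx"]*q[0]/q[2]+m["cx"],m["fy"]*q[1]/q[2]+m["cy"]])
def R0(): # yaw of current tool x
    R=telemetry.current_ee_rot(); return np.degrees(np.arctan2(R[1][0],R[0][0]))
def topdown(name,m,im,x0,x1,y0,y1,z=0,s=0.001):
    """rectify to plane z: rows = -x world (up = +x), cols = -y world (right = -y)"""
    src=np.float32([pix(m,(x,y,z)) for x,y in [(x1,y1),(x1,y0),(x0,y0),(x0,y1)]])
    W,H=int((y1-y0)/s),int((x1-x0)/s)
    return cv2.warpPerspective(im,cv2.getPerspectiveTransform(src,np.float32([(0,0),(W,0),(W,H),(0,H)])),(W,H))
E
python3 - <<'E'
from h import *
m=camera_model("side"); k=.64
for n,u,v,z in [("can",375,240,.07),("obl",407,275,.005),("cork",382,304,.012),("sr",393,348,.005),("jar",397,387,.1),("sq",412,447,.005),("stop",448,479,.03),("lr",421,538,.005),("cup",422,309,.04),("jig",431,360,.04),("cup2",437,415,.04),("green",359,278,.07)]:
    print(n,np.round(ray(m,(u*k,v*k),z),3))
w=camera_model("wrist"); print(np.round(w["origin"]-np.array(telemetry.current_ee_pos()),3),np.round(w["attitude"],2).tolist(),np.round(telemetry.current_ee_rot(),2).tolist(),w["fx"],R0())
for a in (0,90,-90):
  for p in [(.45,-.39),(.38,-.3),(.45,.43)]:
    print(a,p,kin.inverse_kinematics([*p,.3],down(a)))
E
```

```text
can [ 0.454 -0.394  0.07 ]
obl [ 0.374 -0.301  0.005]
cork [ 0.461 -0.212  0.012]
sr [ 0.451 -0.073  0.005]
jar [0.463 0.08  0.1  ]
sq [0.446 0.207 0.005]
stop [0.375 0.305 0.03 ]
lr [0.462 0.423 0.005]
cup [ 0.356 -0.162  0.04 ]
jig [ 0.359 -0.005  0.04 ]
cup2 [0.372 0.146 0.04 ]
green [ 0.516 -0.272  0.07 ]
[0.066 0.016 0.144] [[0.24, -0.94, -0.24], [-0.97, -0.23, -0.06], [-0.0, 0.25, -0.97]] [[0.97, 0.24, 0.0], [0.24, -0.97, -0.0], [-0.0, 0.0, -1.0]] 319.70973261828505 13.966494754915022
0 (0.45, -0.39) [-4.20209512e+01  1.84838297e+01  8.06265925e+01 -2.54444375e-14
  8.08895779e+01  4.79790488e+01]
0 (0.38, -0.3) [-3.96512396e+01  8.02103986e+00  9.45917374e+01 -2.54444375e-14
  7.73872228e+01  5.03487604e+01]
0 (0.45, 0.43) [ 4.26393657e+01  2.10595628e+01  7.67893695e+01 -2.54444375e-14
  8.21510677e+01  1.32639366e+02]
90 (0.45, -0.39) [-4.20209512e+01  1.84838297e+01  8.06265925e+01 -2.54444375e-14
  8.08895779e+01 -4.20209512e+01]
90 (0.38, -0.3) [-3.96512396e+01  8.02103986e+00  9.45917374e+01 -2.54444375e-14
  7.73872228e+01 -3.96512396e+01]
90 (0.45, 0.43) [ 4.26393657e+01  2.10595628e+01  7.67893695e+01 -2.54444375e-14
  8.21510677e+01  4.26393657e+01]
-90 (0.45, -0.39) [-4.20209512e+01  1.84838297e+01  8.06265925e+01 -2.54444375e-14
  8.08895779e+01  1.37979049e+02]
-90 (0.38, -0.3) [-3.96512396e+01  8.02103986e+00  9.45917374e+01 -2.54444375e-14
  7.73872228e+01  1.40348760e+02]
-90 (0.45, 0.43) [ 4.26393657e+01  2.10595628e+01  7.67893695e+01 -2.54444375e-14
  8.21510677e+01 -1.37360634e+02]
```

Run:
```python
from h import *
T=[]
for i,(y,y0,y1) in enumerate([(-.3,-.5,-.1),(.06,-.14,.26),(.36,.14,.54)]):
    r.move_pose([.41,y,.25],down(0)); r.dwell(.2)
    m=camera_model("wrist"); im=capture("wrist"); np.savez(f"s{i}.npz",im=im,**m)
    cv2.imwrite(f"pics/w{i}.png",im[:,:,::-1])
    T.append(topdown("",m,im,.28,.58,y0,y1))
    for n in ["canister","spice_jar","stopper","cork_mid","rest_large_round","rest_square","rest_small_round","rest_oblong"]:
        l=[(np.round(d["location"],3).tolist(),round(d["conf"],2)) for d in spotter.recognise("wrist",n)]
        if l: print(i,n,l)
cv2.imwrite("pics/top.png",np.vstack([np.hstack([T[0],T[1]]),np.hstack([T[2],T[2]*0])])[:,:,::-1])
print(telemetry.current_clock())
```

```text
0 canister [([0.515, -0.288, 0.069], 0.84), ([0.454, -0.405, 0.067], 0.78)]
0 cork_mid [([0.462, -0.214, 0.024], 0.92)]
0 rest_small_round [([0.453, -0.075, -0.004], 0.65)]
0 rest_oblong [([0.376, -0.298, 0.0], 0.85)]
1 spice_jar [([0.464, 0.076, 0.097], 0.97)]
1 stopper [([0.378, 0.299, 0.02], 0.91)]
1 cork_mid [([0.459, -0.206, 0.022], 0.68)]
1 rest_square [([0.447, 0.208, 0.003], 0.86), ([0.463, -0.205, 0.022], 0.72)]
1 rest_small_round [([0.454, -0.072, -0.003], 0.76)]
1 rest_oblong [([0.352, -0.273, -0.0], 0.55), ([0.377, 0.298, 0.021], 0.51)]
2 spice_jar [([0.462, 0.101, 0.039], 0.7)]
2 stopper [([0.38, 0.308, 0.024], 0.71)]
2 rest_large_round [([0.464, 0.425, 0.004], 0.79)]
2 rest_square [([0.447, 0.206, 0.004], 0.91)]
2 rest_small_round [([0.463, 0.099, 0.038], 0.66)]
6.75
```

View pics/top.png

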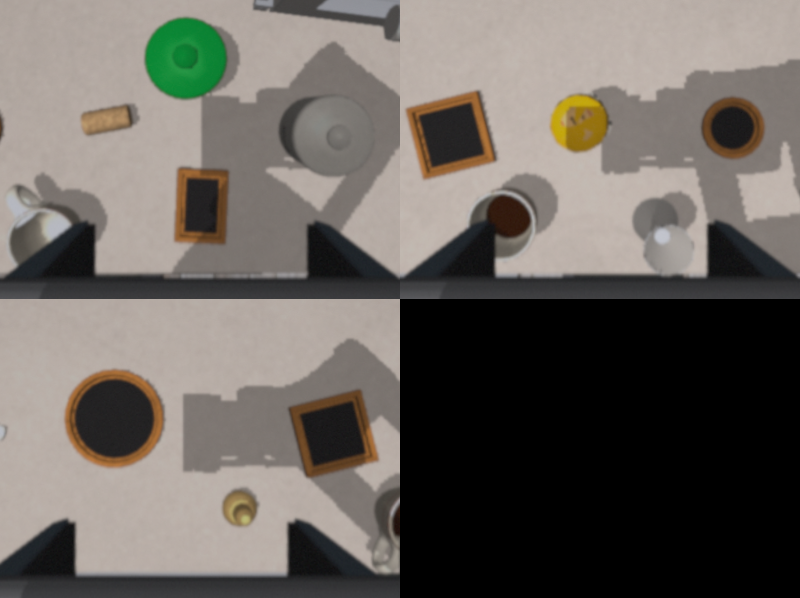

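The rectified top views (1 mm/px) show everything. Canister knob is at (338,137), cork (106,119) and oblong rest (202,206) in panel 0. Jar cap is at (578,122) and small rest (733,128) in panel 1. Large rest is at (114,418), stopper (240,508) and square rest (333,433) in panel 2. I'll measure the rests and cork precisely and look at the jar's sides for its yaw.

Run:
```python
from h import *
def load(i):
    d=np.load(f"s{i}.npz"); return d["im"],{k:d[k] for k in d.files if k!="im"}
def blob(i,c,half,z,fn,s=.0005):
    im,m=load(i); x0,x1,y0,y1=c[0]-half,c[0]+half,c[1]-half,c[1]+half
    t=topdown("",m,im,x0,x1,y0,y1,z,s); hsv=cv2.cvtColor(t,cv2.COLOR_RGB2HSV)
    k=fn(t.astype(int),hsv).astype(np.uint8)
    n,l,st,ce=cv2.connectedComponentsWithStats(k)
    j=1+np.argmax(st[1:,4]); cs,_=cv2.findContours((l==j).astype(np.uint8),cv2.RETR_EXTERNAL,cv2.CHAIN_APPROX_NONE)
    box=cv2.boxPoints(cv2.minAreaRect(max(cs,key=cv2.contourArea)))
    W=np.c_[x1-box[:,1]*s,y1-box[:,0]*s]; e=np.diff(W[:3],axis=0); L=np.linalg.norm(e,axis=1); a=e[np.argmax(L)]
    return np.round(W.mean(0),4),np.round(L*1000,1),round(np.degrees(np.arctan2(a[1],a[0]))%180,1), st[j,4]
dark=lambda t,h:t.max(2)<60
wood=lambda t,h:(h[...,0]<20)&(h[...,1]>110)&(h[...,2]>60)
cork=lambda t,h:(h[...,0]<22)&(h[...,1]>85)&(h[...,2]>60)
yel=lambda t,h:(h[...,0]>15)&(h[...,0]<35)&(h[...,1]>100)
for n,i,c in [("lr",2,(.461,.426)),("sq",2,(.447,.207)),("sq",1,(.447,.207)),("sr",1,(.453,-.073)),("obl",0,(.376,-.301))]:
    print(n,i,"dark",*blob(i,c,.055,.003,dark),"wood",*blob(i,c,.055,.008,wood))
print("cork",*blob(0,(.462,-.206),.04,.0116,cork))
print("cap",*blob(1,(.464,.078),.05,.1,yel))
print("stop",*blob(2,(.377,.303),.04,.012,lambda t,h:(h[...,0]>15)&(h[...,0]<35)&(h[...,1]>70)))
im,m=load(2)
out=[]
for i in (2,0,1):
    im,m=load(i); p=pix(m,(.464,.08,.05)).astype(int); print(i,p)
    pad=cv2.copyMakeBorder(im,80,80,80,80,cv2.BORDER_CONSTANT); 
    try: out.append(cv2.resize(pad[p[1]+30:p[1]+130,p[0]+30:p[0]+130],(260,260),interpolation=cv2.INTER_CUBIC))
    except Exception as e: print(e)
cv2.imwrite("pics/jar.png",np.hstack(out)[:,:,::-1])
```

```text
lr 2 dark [0.461  0.4258] [75.5 75. ] 90.0 17987 wood [0.4612 0.4252] [94.5 94.5] 90.0 10463
sq 2 dark [0.4458 0.2088] [53.5 52.9] 104.0 11199 wood [0.4461 0.2098] [71.8 70.4] 104.3 9151
sq 1 dark [0.4456 0.2078] [51.7 51. ] 104.4 10475 wood [0.446  0.2066] [72.3 70.2] 104.2 9714
sr 1 dark [ 0.4529 -0.0709] [41.9 41.5] 123.7 5507 wood [ 0.4529 -0.0701] [58.7 59. ] 45.0 5624
obl 0 dark [ 0.3749 -0.3013] [51.8 30.3] 177.1 6144 wood [ 0.376  -0.3009] [71.6 48.5] 177.4 7583
cork [ 0.4607 -0.2086] [46.9 20.3] 100.4 3675
cap [0.4627 0.0756] [42.6 42.7] 78.7 5746
stop [0.374  0.3028] [31.5 33. ] 0.0 3398
2 [513 116]
0 [-111  116]
OpenCV(4.12.0) /io/opencv/modules/imgproc/src/resize.cpp:4208: error: (-215:Assertion failed) !ssize.empty() in function 'resize'

1 [229 117]
```

View pics/jar.png

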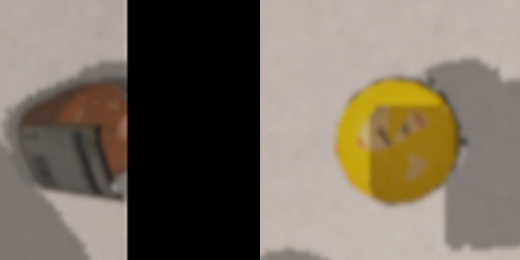

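```bash
cat >> h.py <<'E'
def go(x,y,z,a):
    """transit at height z through waypoints kept at x<=0.40, away from cabinets"""
    p=np.array(telemetry.current_ee_pos()); a0=R0()
    n=int(abs(y-p[1])//.25)
    for i in range(1,n+1):
        f=i/(n+1); r.move_pose([.38,p[1]+f*(y-p[1]),z],down(a0+f*((a-a0+180)%360-180)))
    r.move_pose([x,y,z],down(a))
def top_mask(name,near,z,s=.0005,half=.07):
    """circle/rect of the mask nearest `near`, rectified on plane z"""
    m=camera_model("wrist"); im=capture("wrist")
    x1,y1=near[0]+half,near[1]+half; best=None
    for d in spotter.masks_of("wrist",name):
        t=topdown("",m,d["mask"].astype(np.uint8)*255,near[0]-half,x1,near[1]-half,y1,z,s)>127
        if t.sum()<200: continue
        c,rad=cv2.minEnclosingCircle(np.argwhere(t)[:,::-1].astype(np.float32))
        w=np.array([x1-c[1]*s,y1-c[0]*s]); e=np.linalg.norm(w-near)
        if best is None or e<best[0]: best=(e,w,rad*s,d["conf"])
    return m,im,best
E
python3 - <<'E'
from h import *
go(.41,-.40,.2,0); r.dwell(.2)
m,im,b=top_mask("canister",(.454,-.40),.07); print(b, m["origin"])
t=topdown("",m,im,.37,.53,-.48,-.32,.085,.0004); cv2.imwrite("pics/can.png",t[:,:,::-1])
print(telemetry.current_clock())
E
```

```text
(np.float64(0.0126476499266559), array([ 0.45005161, -0.41201554]), 0.0347835693359375, 0.59) [ 0.47840304 -0.39847139  0.34481017]
10.225
```

View pics/can.png

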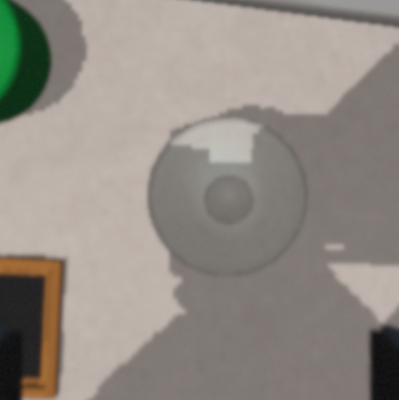

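The rectified close-up shows the knob at (228,199), so the canister is at about (0.450, -0.411), which agrees with the mask. It is clear of the green one, so I'll grip the body.

Run:
```python
from h import *
A=.45,-.411
command_gripper(.091)
r.move_pose([*A,.16],down(0)); print(r.move_l([*A,.053],contact_N=8))
command_gripper(.0); print("grip",telemetry.current_grip_width(),telemetry.current_gripper_force())
r.move_l([*A,.22]); print("grip",telemetry.current_grip_width(),telemetry.current_ft_force())
go(.461,.4255,.22,30)
r.move_l([.461,.4255,.08]); print(r.move_l([.461,.4255,.053],v=.05,contact_N=3),telemetry.current_ee_pos(),telemetry.current_grip_width(),telemetry.current_clock())
```

```text
False
grip 0.0670951292277098 30.00054983583084
grip 0.06742798342693401 [-0.13568756  1.11865651 -3.84163883]
True [0.46085878 0.42523067 0.0561803 ] 0.06696791971561808 18.4583
```

Run:
```python
from h import *
command_gripper(.091); r.move_l([.461,.4255,.17])
r.move_pose([.40,.41,.22],down(0)); r.dwell(.2)
m,im,b=top_mask("canister",(.461,.4255),.073); print(b)
t=topdown("",m,im,.38,.54,.345,.505,.008,.002); t=topdown("",m,im,.38,.54,.345,.505,.008,.0004)
# jar look from +y side
r.move_pose([.40,.20,.15],down(60)); r.dwell(.2)
m=camera_model("wrist"); im=capture("wrist"); p=pix(m,(.463,.076,.05)); print(p,m["origin"])
np.savez("j.npz",im=im,**m)
o=np.hstack([t,cv2.resize(im,(533,400))]); cv2.imwrite("pics/b.png",cv2.resize(o,(800,343))[:,:,::-1])
print(telemetry.current_clock())
```

```text
(np.float64(0.0012681845288688362), array([0.46016099, 0.42454903]), 0.03448257064819336, 0.69)
[386.93063774 278.58986101] [0.43398268 0.25977434 0.29448094]
22.3417
```

View pics/b.png

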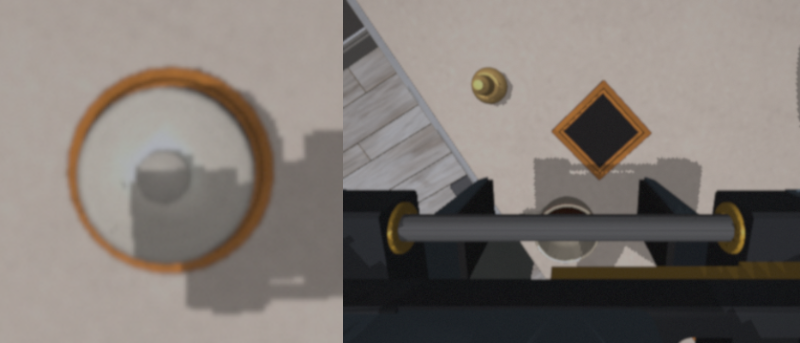

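The left half shows the canister centred in its rest. The right half shows the gripper hiding the jar, so I'll view the jar sideways at a=0.

Run:
```python
from h import *
o=[]
for y in (.24,-.09):
    r.move_pose([.40,y,.15],down(0)); r.dwell(.2)
    m=camera_model("wrist"); im=capture("wrist"); p=pix(m,(.463,.076,.05)).astype(int); print(p,np.round(m["origin"],3))
    np.savez(f"j{y}.npz",im=im,**m)
    x=max(0,min(512-130,p[0]-65)); yy=max(0,p[1]-65); print(x,yy)
    o.append(cv2.resize(im[yy:yy+130,x:x+130],(390,390),interpolation=cv2.INTER_CUBIC))
cv2.imwrite("pics/j.png",np.hstack(o)[:,:,::-1])
print(telemetry.current_clock())
```

```text
[469 110] [0.468 0.24  0.294]
382 45
[ 27 109] [ 0.469 -0.089  0.294]
0 44
25.1333
```

View pics/j.png

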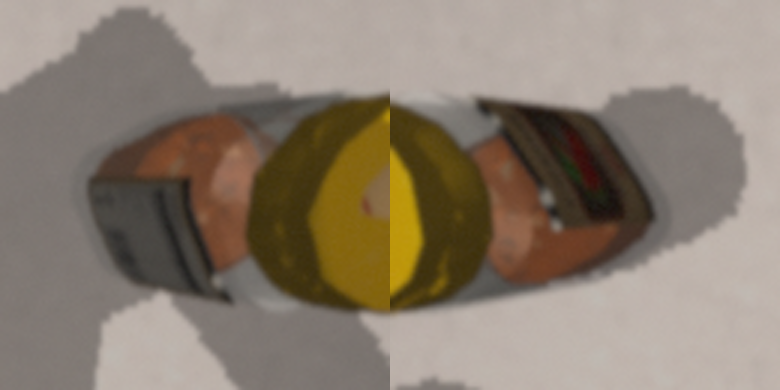

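Both label faces show on the jar. The label's lower edge runs (92,180)→(125,285) in the left view and (600,108)→(653,215) in the right view. I'll turn these edges into a yaw.

Run:
```python
from h import *
for y,x0,y0,off,P in [(.24,382,45,0,[(92,180),(125,285)]),(-.09,0,44,390,[(600,108),(653,215)])]:
    d=np.load(f"j{y}.npz"); m={k:d[k] for k in d.files if k!="im"}
    w=[ray(m,((u-off)/3+x0,v/3+y0),.012)[:2] for u,v in P]; e=w[1]-w[0]
    print(np.round(w,4),np.linalg.norm(e),np.degrees(np.arctan2(e[1],e[0]))%90)
```

```text
[[0.4665 0.1   ]
 [0.4366 0.0865]] 0.032780964921037055 24.229861911103853
[[0.4868 0.062 ]
 [0.4574 0.0507]] 0.031456312233776144 21.031946616691357
```

Run:
```python
from h import *
A=.462,.0755; B=.446,.208
r.move_pose([*A,.19],down(22.5)); print(r.move_l([*A,.061],contact_N=6))
command_gripper(0); print("grip",telemetry.current_grip_width(),telemetry.current_gripper_force())
r.move_l([*A,.2]); print("grip",telemetry.current_grip_width(),telemetry.current_ft_force())
r.move_pose([*B,.2],down(14.2))
r.move_l([*B,.085]); print(r.move_l([*B,.062],v=.04,contact_N=2.5),telemetry.current_ee_pos())
command_gripper(.091); r.move_l([*B,.2])
# look from +y side, then stopper
r.move_pose([.40,.34,.17],down(0)); r.dwell(.2)
m=camera_model("wrist"); im=capture("wrist"); p=pix(m,(*B,.05)).astype(int); print(p)
cv2.imwrite("pics/j2.png",cv2.resize(im[:200,200:],(624,400))[:,:,::-1])
hsv=cv2.cvtColor(topdown("",m,im,.33,.42,.26,.35,.012,.0005),cv2.COLOR_RGB2HSV)
k=((hsv[...,0]>15)&(hsv[...,0]<35)&(hsv[...,1]>80)).astype(np.uint8)
k=cv2.morphologyEx(k,cv2.MORPH_OPEN,np.ones((5,5)))
c,rad=cv2.minEnclosingCircle(np.argwhere(k)[:,::-1].astype(np.float32)); print("stopper",.42-c[1]*.0005,.35-c[0]*.0005,rad*.0005,m["origin"])
print(telemetry.current_clock())
```

```text
False
grip 0.04475225066173114 29.999519954435527
grip 0.04460513330838862 [-0.00498799 -0.19217936 -1.21431536]
True [0.44575896 0.20800637 0.06387365]
[409 131]
stopper 0.37324999999999997 0.30224999999999996 0.017596214294433594 [0.46881684 0.33853549 0.31458576]
33.5333
```

View pics/j2.png

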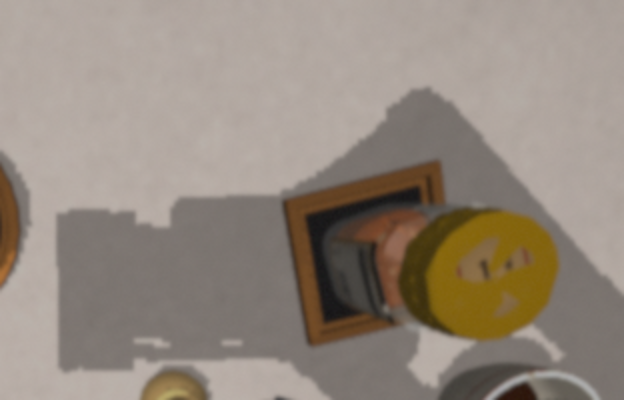

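The jar stands square inside its rest. The stopper is next.

Run:
```python
from h import *
A=.3735,.3025; B=.453,-.0705
r.move_pose([*A,.15],down(0)); print(r.move_l([*A,.035],contact_N=6))
command_gripper(0); print("grip",telemetry.current_grip_width(),telemetry.current_gripper_force())
r.move_l([*A,.2]); print("grip",telemetry.current_grip_width(),telemetry.current_ft_force())
go(*B,.2,0)
r.move_l([*B,.06]); print(r.move_l([*B,.036],v=.04,contact_N=2),telemetry.current_ee_pos(),telemetry.current_grip_width())
command_gripper(.075); r.move_l([*B,.2])
r.move_pose([.40,-.14,.2],down(0)); r.dwell(.2)
m=camera_model("wrist"); im=capture("wrist"); np.savez("c.npz",im=im,**m)
cv2.imwrite("pics/st.png",im[:,:,::-1])
t=topdown("",m,im,.42,.50,-.25,-.17,.0116,.0005); hsv=cv2.cvtColor(t,cv2.COLOR_RGB2HSV)
k=((hsv[...,0]<22)&(hsv[...,1]>85)).astype(np.uint8); k=cv2.morphologyEx(k,cv2.MORPH_OPEN,np.ones((5,5)))
(c,L,_)=rr=cv2.minAreaRect(np.argwhere(k)[:,::-1].astype(np.float32)); b=cv2.boxPoints(rr); W=np.c_[.5-b[:,1]*.0005,-.17-b[:,0]*.0005]
e=max(np.diff(W[:3],axis=0),key=np.linalg.norm)
print("cork",W.mean(0),np.array(L)*.5,np.degrees(np.arctan2(e[1],e[0]))%180,telemetry.current_clock())
```

```text
False
grip 0.03170510195025717 30.00003198743798
grip 0.03114277111179984 [-1.15623002 -0.22031817 -0.90306277]
True [ 0.45274098 -0.07050417  0.03789535] 0.03182576125705369
cork [ 0.46085376 -0.20963679] [20.54817009 46.7171402 ] 100.61964 42.9167
```

View pics/st.png

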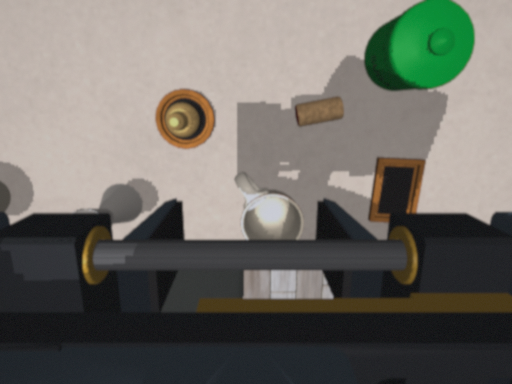

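The stopper sits in its rest at (185,118) and the cork is unmoved at (320,111), with the green canister clear of the gripper. Now the cork.

Run:
```python
from h import *
A=.461,-.209; B=.3755,-.301
command_gripper(.05)
r.move_pose([*A,.15],down(100.5)); print(r.move_l([*A,.032],v=.1,contact_N=6))
command_gripper(0); print("grip",telemetry.current_grip_width(),telemetry.current_gripper_force())
r.move_l([*A,.17]); print("grip",telemetry.current_grip_width())
r.move_pose([*B,.17],down(-2.8))
r.move_l([*B,.06]); print(r.move_l([*B,.0345],v=.03,contact_N=1.5),telemetry.current_ee_pos(),telemetry.current_grip_width())
command_gripper(.045); r.move_l([*B,.17],v=.1)
r.move_pose([.36,-.22,.25],down(0)); r.dwell(.3)
m=camera_model("wrist"); im=capture("wrist")
cv2.imwrite("pics/ck.png",cv2.resize(im,(800,600))[:,:,::-1])
t=topdown("",m,im,.32,.43,-.36,-.24,.006,.0003); cv2.imwrite("pics/ck2.png",t[:,:,::-1])
print(telemetry.current_clock())
```

```text
False
grip 0.022743915636267837 30.00025123357773
grip 0.022612895542744108
True [ 0.37520576 -0.30080211  0.03513956] 0.022701799729622083
54.0167
```

View pics/ck2.png

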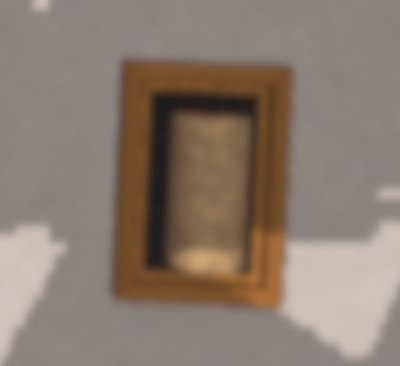

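View pics/ck.png

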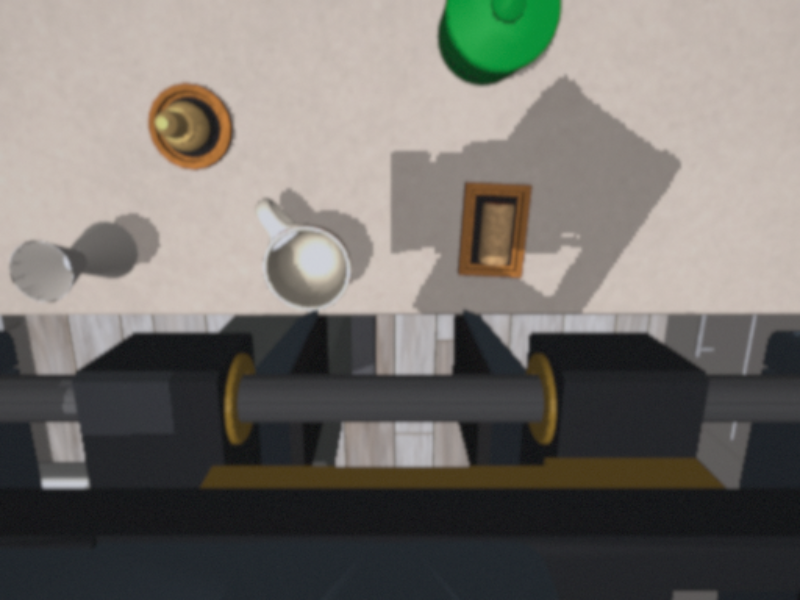

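The cork lies lengthwise inside its trough at (495,235), and the stopper is in its rest at (190,126). The canister and jar were checked earlier, so I'm handing in.

```bash
python3 -c "
from h import *
print(r.close_job())"
```

```text
the job is handed in; nothing more can be done
None
```

The canister, spice jar, stopper and cork were placed in their rests in the order asked. Camera views after each placement showed each one inside its rim, and I handed the job in after about 54 s of the 136 s.

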